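# Pull out the draining shelf and stand the beaker on it upside down

## Task

Pull the sprung draining shelf of the drying station out by its bar handle, all the way to its stop, so that its spring catch holds it there. Then take the glass beaker from its V-rest and set it, without dropping it, mouth down on the middle of the pulled-out shelf to drain, and let go, with the shelf still fully out. Leave the dropper bottle, the vial and the rubber stopper where they are.

Things in the scene. Friction and masses are not known exactly. Their poses are not given: they have to be found in the camera images.
- shelf (a joint): shelf travel in m: 0 = in (start), 0.100 = out at its stop. An over-centre spring draws it in, with about 3 N at 0 rising to 8 N at 0.07 m (friction included), less again towards 0.09 m; let go there, it slides back in. Beyond about 0.092 m the spring pushes it outward and holds it at the stop until it is pushed in with about 6 N.
- shelf_handle (a point): centre of the shelf's level round bar handle, 10 mm thick, 55 mm above the worktop, along the shelf's front edge and 45 mm before it (40 mm clear gap; end bars 45 mm either side of the middle; free below). With the shelf in, the station's front face (top at 82 mm) bounds the gap. Own -x = direction of pulling out, roughly to the robot; y along the bar; z up.
- shelf_mid (a point): point on top of the steel-rod shelf, 60 mm above the worktop: centre of the part that stands out when at the stop (100 mm in x, 118 mm in y). Moves with the shelf; axes as the handle's, which is 95 mm away along -x. Out, the front face of the station (fixed grey box, 120 deep, 136 wide, 82 mm high) is 50 mm away along +x.
- beaker_mid (a point): centre, half-way along the axis, of the small clear beaker: 58 mm long, wall 42 mm outside diameter, 47 mm lip in the last 6 mm at the mouth; about 30 g. Its z axis points from closed base to open mouth. It starts lying loose in the V-rest, axis level about 62 mm above the worktop, mouth roughly to the robot's left.
- rest: fixed aluminium V-rest: foot 74 x 60 x 8 mm, V trough 40 mm long, 36 mm wide over all, top edges 49 mm above the worktop; a 24 mm wide end stop, 56 mm high, behind the beaker's base. Origin at the worktop under the beaker's middle; x along the trough towards the mouth, z up.
- dropper: bystander: dropper bottle with a pointed cap, 30 mm in diameter, 75 mm high, origin at its underside; leave alone
- vial: bystander: small sample vial, 23 mm in diameter, 50 mm high, origin at its underside; leave alone
- stopper: bystander: rubber stopper, 31 mm in diameter, 28 mm high, origin at its underside; leave alone
There are look-alikes about, which are no part of the job. Several things look just like the part that bears shelf: the one meant starts farthest to the robot's left.

How it is judged:
By the outcome, as a careful person would: the job done as asked, in the order asked, and still so for the second after the job is handed in, with the robot touching nothing.
It also fails if it takes over 58 s, if anything falls off the work surface, if the arm or the gripper's body presses on something with over 40 N, if the wrist force passes 120 N, or if a joint passes its speed limit or range.

## Robot

A 6-joint arm with a two-finger parallel gripper is mounted at the origin on a cart in front of the work surface, level with it; the furniture and walls round the work are solid. World frame = base frame: x ahead of the robot, y to its left, z up, the work surface at z = 0. Lengths are in m, angles in rad, forces in N, time in s.
With the tool pointing down it reaches from about 0.375 to 0.9 m from the base axis. Payload 3.1 kg.
Tool frame: the origin (TCP) lies midway between the tips of the shut fingers; the grasp point (between the pads) lies 19 mm behind it (robot.grip_depth is the distance from the TCP to the grasp point, in m); z points along the fingers, y is the direction in which the jaws open and shut (so a half turn about z gives the same grasp; the last joint's range is limited). The gripper opens to 87 mm and grips with 3 to 60 N. Pads are 19 mm wide; open, the fingers measure 117 mm over their backs; the gripper's body (75 mm by 190 mm) begins 51 mm behind the grasp point.
Start: joints at [0.967, 0.527, 1.433, -0, 1.181, -0.178], TCP at [0.258, 0.569, 0.223] pointing down, gripper open.
Joint ranges: [-3.08, 3.08], [-0.75, 2.2], [0.22, 2.44], [-1.43, 4.57], [0, 2.65], [-2.85, 2.85]. Speed limits (rad/s): [2.79, 2.79, 3.14, 3.14, 3.14, 3.14].

## Interface

Orientations are given as a unit quaternion [x, y, z, w].
In Python, from rig import robot gives the robot as it stands.
- The arm moves only by the tool carry_out, never from a script. Its arguments are lists of equal length, an entry for each row: "dr": the turn, a rotation vector about the world's x, y, z in rad, a list of three; "translation": the shift along the world's x, y, z in cm, a list of three; "grip": the opening, from 0 (shut) to 1 (fully open). A call has 1 to 20 rows; each row is the pose to reach, as a shift and turn from the pose commanded when the call began; what a row does not reach only later rows make up. A row lasts 1/12 s, in which the tool goes at most 41.7 mm and 7.16 degrees, less where a joint would pass 70% of its speed; a pose out of reach is approached as far as the arm can. A call with a gripper value outside its range is refused whole. The fingers move at their own pace and stop on an object; "newtons" is the grip in N (left out, the last holds). Time passes only in rows, so rows that repeat a pose let the fingers close. It gives the time, the measured TCP pose, the force and the opening at its end, in the units of the state.
- robot.get_obs(): the state, without advancing time (a new reading comes with each control period).
- robot.camera(name): name is "side" or "top"; returns a dict with "color" (384x512x3 uint8, blue, green, red), "camera_matrix" (3x3 intrinsics, pixels), "T" (4x4, takes a point from camera to world coordinates). Camera axes: x right, y down, z forward; pixel columns grow to the right and rows downward; lengths in m; the calibration is good to about 2 mm. A picture is of the moment at which its call begins. There is no depth.
- robot.hand_in(): hands the job in, once; it reports no verdict.
The state is a dict: "time": time; "q": joint angles; "joint_velocities": joint speeds; "joint_torque": joint torques, N m; "position": TCP position; "tool_rot": TCP orientation; "ft_force": force on the tool from outside, world axes, zero at the start; "moment": the same for the moment, N m; "grip_width": finger opening in m.
Only numpy, scipy, OpenCV 4.12 (cv2) and the standard library are available. Lean on these libraries where they do the work, as an engineer would, in place of code of your own. Each camera call takes 0.05 s, during which the arm holds its last target. There are 200 camera calls.

## Working session

There is one attempt and no reset: what is moved stays moved. The work goes in short steps, Python scripts to look and compute and a tool call to move; the robot and the scene stay as the last step left them, time stands still between calls to the robot, and variables do not carry over. Pictures are saved under pics/ and viewed, about 8 in all and at most 12, crops included, and the job is handed in when it is done.

Besides the shell and the picture viewer there is one more tool, called after ">>>" in YAML: its name, and indented under it one key for each argument. carry_out: Moves the arm, as the interface text tells. Its arguments: {"type":"object","properties":{"dr":{"type":"array"},"translation":{"type":"array"},"grip":{"type":"array"},"newtons":{"type":"number"}},"required":["dr","translation","grip"]}

```bash
mkdir -p pics
cat > h.py <<'E'
import numpy as np, cv2
from rig import robot
def shot(n,f):
    c=robot.camera(n); cv2.imwrite(f'pics/{f}.png',c['color']); np.savez(f'{f}.npz',K=c['camera_matrix'],T=c['T'],img=c['color']); return c
def load(f): 
    d=np.load(f+'.npz'); return d['K'],d['T'],d['img']
def ray(f,u,v,z):
    K,T,_=load(f); d=T[:3,:3]@np.linalg.inv(K)@[u,v,1]; o=T[:3,3]; return o+d*(z-o[2])/d[2]
def proj(f,p):
    K,T,_=load(f); q=K@(T[:3,:3].T@(np.array(p)-T[:3,3])); return q[:2]/q[2]
E
python3 - <<'E'
from h import *
for n in('top','side'):
    c=shot(n,n+'0'); print(n,c['camera_matrix'].tolist(),c['T'].round(3).tolist())
o=robot.get_obs();print(o)
E
```

```text
top [[430.9657738316565, 0.0, 246.70125665905752], [0.0, 430.9657738316565, 189.12911182878594], [0.0, 0.0, 1.0]] [[-0.02, -0.995, 0.102, 0.374], [-1.0, 0.021, 0.007, -0.008], [-0.009, -0.102, -0.995, 1.057], [0.0, 0.0, 0.0, 1.0]]
side [[417.60595897570147, 0.0, 258.09185383288553], [0.0, 417.60595897570147, 189.8188057848436], [0.0, 0.0, 1.0]] [[0.999, 0.042, -0.025, 0.489], [0.041, -0.409, 0.912, -1.038], [0.028, -0.912, -0.41, 0.53], [0.0, 0.0, 0.0, 1.0]]
{'time': 0.1, 'q': array([ 9.66528082e-01,  5.28365670e-01,  1.43375894e+00,  1.68569173e-05,
        1.18142761e+00, -1.78511966e-01]), 'joint_velocities': array([-3.31263484e-04, -8.29124145e-04, -2.95931684e-03,  1.12315784e-03,
       -9.86964104e-05,  9.83751117e-04]), 'joint_torque': array([-2.26274251e-04, -4.40989208e+01, -1.77151036e+01,  6.35006838e-02,
        5.33912249e-02, -4.85682858e-05]), 'position': array([0.25772665, 0.5686649 , 0.22167898]), 'tool_rot': array([ 2.11276975e-01,  9.77425741e-01, -9.02716341e-04, -3.80965807e-04]), 'ft_force': array([-0.13690846, -1.09253959, -0.46547036]), 'moment': array([ 0.01561237,  0.05450521, -0.02914573]), 'grip_width': 0.08705877933698596}
```

View pics/top0.png

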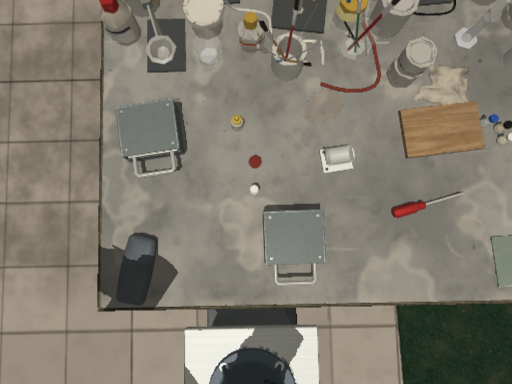

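View pics/side0.png

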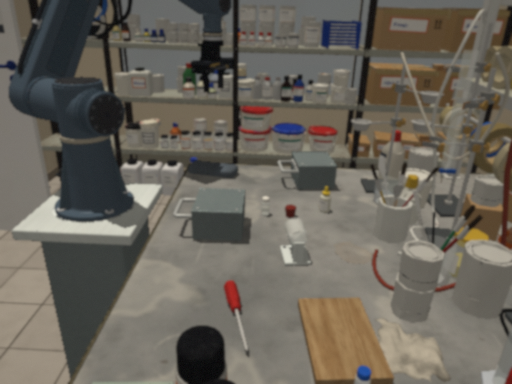

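Top view: the look-alikes for the shelf are station A (148,130) with its handle at (156,166), and station B (295,240) with its handle at (295,275). A is farthest to the left, so I choose A. The beaker lies at (340,155) in the rest. The bystanders are the dropper (237,121), stopper (255,161) and vial (254,188).

Run:
```python
from h import *
_,_,t=load('top0'); _,_,s=load('side0')
r=lambda im,x,y,w,h,W,H: cv2.resize(im[y:y+h,x:x+w],(W,H),interpolation=cv2.INTER_CUBIC)
a=r(t,110,92,80,90,400,450); b=r(t,310,135,60,45,400,300); 
c=r(s,270,145,80,50,400,250); d=r(s,270,195,60,75,280,350)
im=np.zeros((600,800,3),np.uint8); im[:450,:400]=a; im[:300,400:]=b; 
im[300:300+250,400:]=c
d=r(s,270,200,50,75,100,150); im[450:600,:100]=d
d=r(s,270,195,60,75,240,300)
im[300:600,560:800]=d
cv2.imwrite('pics/crop.png',im)
```

```text
(no output)
```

View pics/crop.png

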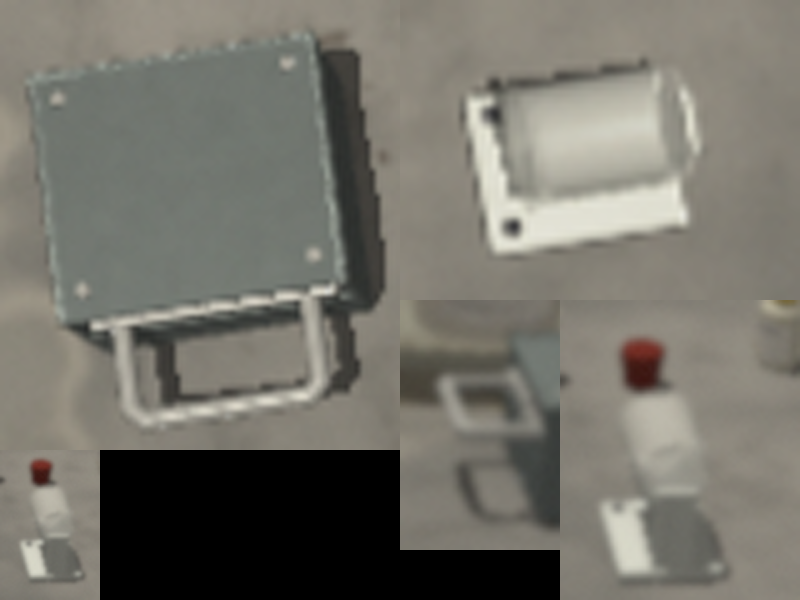

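Crop: station A is confirmed, with its bar from about (138,176) to (174,170) in top-view pixels. The beaker's mouth end still needs a check, so I'll do the geometry and a larger zoom.

Run:
```python
from h import *
_,_,t=load('top0'); _,_,s=load('side0')
r=lambda im,x,y,w,h,W,H: cv2.resize(im[y:y+h,x:x+w],(W,H),interpolation=cv2.INTER_CUBIC)
im=np.zeros((560,800,3),np.uint8)
im[:,:400]=r(s,275,200,40,70,400,700)[:560] 
im[:400,400:]=r(t,315,138,45,45,400,400)
cv2.imwrite('pics/crop2.png',im)
f=lambda p,s,o:(p[0]/s+o[0]-.4,p[1]/s+o[1]-.4)
print('station top')
for p in [(28,78),(308,38),(345,290),(62,322)]: print(ray('top0',*f(p,5,(110,92)),.082).round(4))
print('bar')
for p in [(140,418),(312,391),(229,404)]: print(ray('top0',*f(p,5,(110,92)),.055).round(4))
print('foot')
for p in [(466-400,97),(495-400,253),(687-400,222)]: print(ray('top0',*f(p,6.667,(310,135)),.008).round(4))
print('beaker')
for p in [(505-400,135),(700-400,125),(530-400,135),(660-400,128)]: print(ray('top0',*f(p,6.667,(310,135)),.062).round(4))
```

```text
station top
[0.6725 0.3012 0.082 ]
[0.6885 0.1707 0.082 ]
[0.569  0.1539 0.082 ]
[0.557  0.2843 0.082 ]
bar
[0.5155 0.2552 0.055 ]
[0.5265 0.1741 0.055 ]
[0.5212 0.2133 0.055 ]
foot
[ 0.5772 -0.182   0.008 ]
[ 0.5187 -0.1904  0.008 ]
[ 0.5287 -0.2614  0.008 ]
beaker
[ 0.5529 -0.1861  0.062 ]
[ 0.555  -0.2545  0.062 ]
[ 0.5527 -0.1949  0.062 ]
[ 0.5542 -0.2404  0.062 ]
```

View pics/crop2.png

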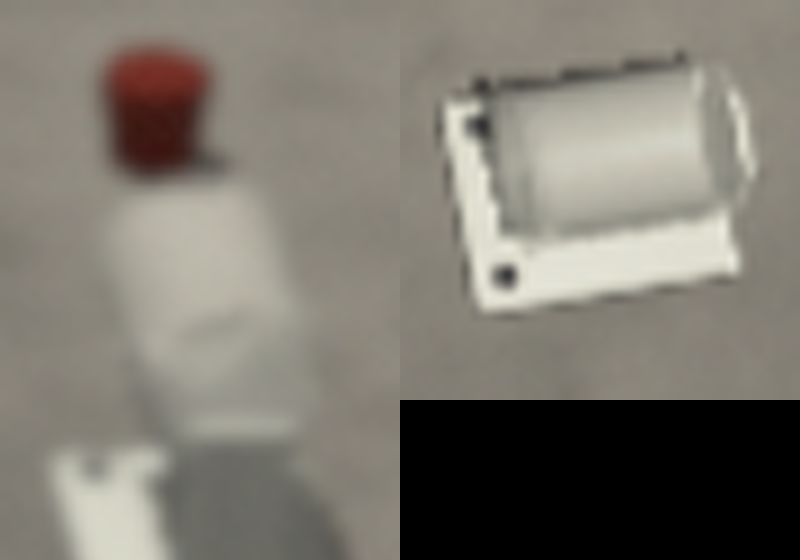

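The crop shows trough-wide bright glass, with the end stop (bright edge) at the right, which is -y. So the base is at -y and the mouth at +y, as described. The beaker's middle is about (0.5535, -0.2165), and the handle is at about (0.520, 0.2143) with yaw 7.5°. I'll move above the handle.

>>> carry_out:
  dr:
    - [0,0,-0.5]
    - [0,0,-1.014]
    - [0,0,-1.014]
    - [0,0,-1.014]
    - [0,0,-1.014]
    - [0,0,-1.014]
    - [0,0,-1.014]
    - [0,0,-1.014]
    - [0,0,-1.014]
    - [0,0,-1.014]
    - [0,0,-1.014]
    - [0,0,-1.014]
    - [0,0,-1.014]
    - [0,0,-1.014]
    - [0,0,-1.014]
  translation:
    - [2.6,-3.5,0]
    - [5.2,-7,0]
    - [7.8,-10.5,0]
    - [10.4,-14,0]
    - [13,-17.5,0]
    - [15.6,-21,0]
    - [18.2,-24.5,0]
    - [20.8,-28,-2]
    - [23.4,-31.5,-4]
    - [26.2,-35.4,-7]
    - [26.2,-35.4,-10]
    - [26.2,-35.4,-10]
    - [26.2,-35.4,-10]
    - [26.2,-35.4,-10]
    - [26.2,-35.4,-10]
  grip: [0.4,0.4,0.4,0.4,0.4,0.4,0.4,0.4,0.4,0.4,0.4,0.4,0.4,0.4,0.4]
  newtons: 30

```text
time: 1.35
position: [0.52, 0.216, 0.1232]
tool_rot: [0.659, 0.752, 0.0, 0.0]
ft_force: [0.5, 0.3, -0.3]
grip_width: 0.0351
```

Run:
```python
from h import *
from scipy.spatial.transform import Rotation as R
print([a for a in dir(robot) if a[0]!='_'])
o=robot.get_obs(); print(o['position'],o['q'].round(2),o['grip_width']); print(R.from_quat(o['tool_rot']).as_matrix().round(3))
shot('top','top1');shot('side','side1')
_,_,t=load('top1'); _,_,s=load('side1')
r=lambda im,x,y,w,h,W,H: cv2.resize(im[y:y+h,x:x+w],(W,H),interpolation=cv2.INTER_CUBIC)
cv2.imwrite('pics/c1.png',np.hstack([r(t,100,90,100,120,400,480),r(s,240,90,100,120,400,480)]))
for p in ([.520,.2143,.055],[.5142,.2591,.055],[.5258,.1695,.055]): print(proj('top0',p),proj('side0',p))
```

```text
['Unreachable', 'camera', 'get_obs', 'grip_depth', 'hand_in']
[0.52001503 0.21596309 0.12324483] [0.19 0.58 1.68 0.   0.88 0.06] 0.03509655513642015
[[-0.131  0.991  0.   ]
 [ 0.991  0.131  0.001]
 [ 0.     0.001 -1.   ]]
[154.95806516 172.91196439] [279.46124012 165.70351891]
[135.93550166 175.76583327] [277.62005244 160.79500432]
[173.97023505 170.05965481] [281.4189791  170.92275345]
```

View pics/c1.png

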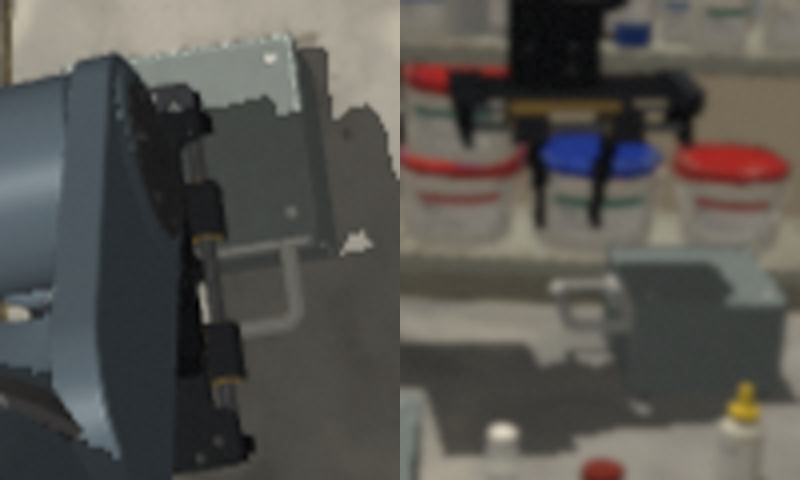

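The fingers sit above the bar, with the bar at about (280,166) in the side view, as predicted. Next I descend and grip.

>>> carry_out:
  dr:
    - [0,0,0]
    - [0,0,0]
    - [0,0,0]
    - [0,0,0]
    - [0,0,0]
    - [0,0,0]
    - [0,0,0]
    - [0,0,0]
    - [0,0,0]
    - [0,0,0]
    - [0,0,0]
    - [0,0,0]
  translation:
    - [0,0,-2]
    - [0,0,-4]
    - [0,0,-6]
    - [0,0,-8.0]
    - [0,0,-8.7]
    - [0,0,-8.7]
    - [0,0,-8.7]
    - [0,0,-8.7]
    - [0,0,-8.7]
    - [0,0,-8.7]
    - [0,0,-8.7]
    - [0,0,-8.7]
  grip: [0.4,0.4,0.4,0.4,0.4,0.4,0,0,0,0,0,0]
  newtons: 30

```text
time: 2.45
position: [0.5202, 0.2152, 0.0364]
tool_rot: [0.659, 0.752, 0.0, 0.0]
ft_force: [-1.0, 0.2, 5.2]
grip_width: 0.0088
```

Gripped. Now the pull along (-0.991, -0.131).

>>> carry_out:
  dr:
    - [0,0,0]
    - [0,0,0]
    - [0,0,0]
    - [0,0,0]
    - [0,0,0]
    - [0,0,0]
    - [0,0,0]
    - [0,0,0]
    - [0,0,0]
    - [0,0,0]
    - [0,0,0]
    - [0,0,0]
    - [0,0,0]
    - [0,0,0]
  translation:
    - [-1,-0.13,0]
    - [-2,-0.26,0]
    - [-3,-0.39,0]
    - [-4,-0.53,0]
    - [-5,-0.66,0]
    - [-6,-0.79,0]
    - [-7,-0.92,0]
    - [-8,-1.06,0]
    - [-9,-1.19,0]
    - [-9.6,-1.27,0]
    - [-10.0,-1.32,0]
    - [-10.2,-1.35,0]
    - [-10.2,-1.35,0]
    - [-10.2,-1.35,0]
  grip: [0,0,0,0,0,0,0,0,0,0,0,0,0,0]

```text
time: 3.62
position: [0.4211, 0.2021, 0.0364]
tool_rot: [0.659, 0.752, 0.002, 0.002]
ft_force: [4.7, -1.0, 7.1]
grip_width: 0.0088
```

Travelled 100 mm to the stop. I'll open, rise and look.

>>> carry_out:
  dr:
    - [0,0,0]
    - [0,0,0]
    - [0,0,0]
    - [0,0,0]
    - [0,0,0]
    - [0,0,0]
    - [0,0,0]
    - [0,0,0]
    - [0,0,0]
    - [0,0,0]
    - [0,0,0]
    - [0,0,0]
    - [0,0,0]
    - [0,0,0]
    - [0,0,0]
    - [0,0,0]
    - [0,0,0]
    - [0,0,0]
    - [0,0,0]
  translation:
    - [0.1,0,0]
    - [0.1,0,0]
    - [0.1,0,0]
    - [0.1,0,0]
    - [0.1,0,1.5]
    - [0.1,0,4]
    - [0.1,0,7]
    - [0.1,0,11]
    - [0.1,0,15]
    - [1,-4,17]
    - [2,-8,17]
    - [3,-12,17]
    - [4,-16,17]
    - [5,-20,17]
    - [6,-24,17]
    - [6,-28,17]
    - [6,-32,17]
    - [6,-34,17]
    - [6,-34,17]
  grip: [0.35,0.35,0.35,0.35,0.35,0.35,0.35,0.35,0.8,0.8,0.8,0.8,0.8,0.8,0.8,0.8,0.8,0.8,0.8]

```text
time: 5.2
position: [0.478, -0.1425, 0.2049]
tool_rot: [0.661, 0.75, -0.001, 0.0]
ft_force: [-0.3, -0.4, -0.1]
grip_width: 0.0697
```

Run:
```python
from h import *
o=robot.get_obs(); print(o['time'],o['position'],o['q'].round(2))
shot('top','top2')
_,_,t=load('top2')
r=lambda im,x,y,w,h,W,H: cv2.resize(im[y:y+h,x:x+w],(W,H),interpolation=cv2.INTER_CUBIC)
cv2.imwrite('pics/c2.png',np.hstack([r(t,110,90,80,130,360,585),r(t,300,120,80,80,400,585)]))
```

```text
5.2 [ 0.47799212 -0.1424951   0.20494275] [-0.51  0.38  1.76 -0.    0.99 -0.64]
```

View pics/c2.png

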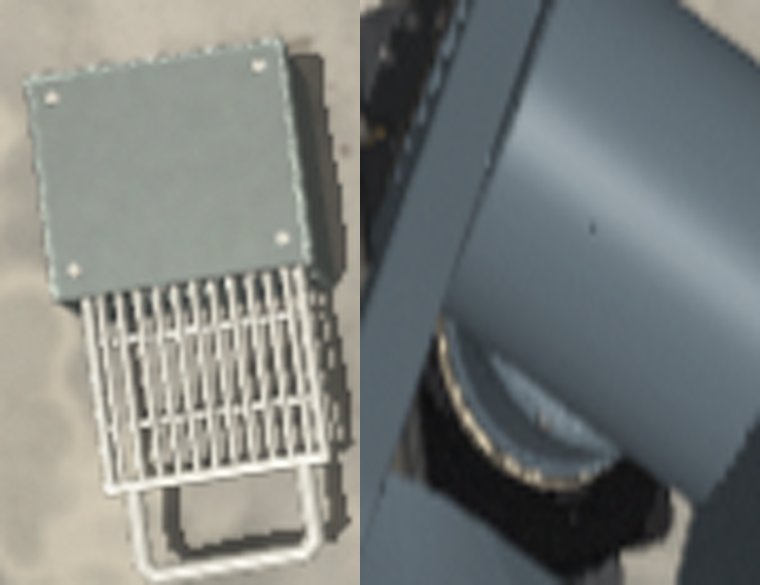

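Shelf out and latched: it stands out past the front face with its rods visible and its bar at about (228,575) in the crop. Next, the tilted pre-grasp for the beaker, tool leaning 35° toward the mouth.

>>> carry_out:
  dr:
    - [0.12,0.017,0]
    - [0.24,0.034,0]
    - [0.36,0.051,0]
    - [0.48,0.068,0]
    - [0.605,0.085,0]
    - [0.605,0.085,0]
    - [0.605,0.085,0]
    - [0.605,0.085,0]
    - [0.605,0.085,0]
    - [0.605,0.085,0]
  translation:
    - [1,-2,0]
    - [2.5,-4,0]
    - [4,-6,0]
    - [6,-8,0]
    - [8.2,-10,0]
    - [8.2,-12.4,-2]
    - [8.2,-12.4,-4.5]
    - [8.2,-12.4,-4.5]
    - [8.2,-12.4,-4.5]
    - [8.2,-12.4,-4.5]
  grip: [0.8,0.8,0.8,0.8,0.8,0.8,0.8,0.8,0.8,0.8]

```text
time: 6.08
position: [0.5602, -0.26, 0.1615]
tool_rot: [0.628, 0.717, 0.197, -0.229]
ft_force: [0.5, -0.5, 1.3]
grip_width: 0.0694
```

Run:
```python
from h import *
from scipy.spatial.transform import Rotation as R
o=robot.get_obs(); print(o['time'],o['position'],o['q'].round(2)); print(R.from_quat(o['tool_rot']).as_matrix().round(3))
print('to go cm',(np.array([.5525,-.2097,.0464])-o['position'])*100)
print(ray('top2',155.3,173.8,.06))
for p in [(107,490),(325,457),(88,297),(298,265)]: print(ray('top2',110+p[0]/4.5-.4,90+p[1]/4.5-.4,.06))
```

```text
6.0833 [ 0.56022039 -0.26000628  0.16154821] [-0.79  0.79  1.24  0.35  1.62 -1.  ]
[[-0.107  0.991 -0.082]
 [ 0.811  0.134  0.569]
 [ 0.575 -0.005 -0.818]]
to go cm [ -0.77203866   5.0306283  -11.51482118]
[0.51715727 0.21238812 0.06      ]
[0.4602846  0.26342202 0.06      ]
[0.47502537 0.15046338 0.06      ]
[0.56168207 0.27402573 0.06      ]
[0.57621133 0.1640888  0.06      ]
```

>>> carry_out:
  dr:
    - [0,0,0]
    - [0,0,0]
    - [0,0,0]
    - [0,0,0]
    - [0,0,0]
    - [0,0,0]
    - [0,0,0]
    - [0,0,0]
    - [0,0,0]
    - [0,0,0]
    - [0,0,0]
    - [0,0,0]
    - [0,0,0]
    - [0,0,0]
  translation:
    - [0,0.5,-2.5]
    - [-0.2,1.05,-5.8]
    - [-0.35,2.2,-7.5]
    - [-0.5,3.3,-9.1]
    - [-0.65,4.3,-10.5]
    - [-0.75,5.0,-11.5]
    - [-0.75,5.0,-11.5]
    - [-0.75,5.0,-11.5]
    - [-0.75,5.0,-11.5]
    - [-0.75,5.0,-11.5]
    - [-0.75,5.0,-11.5]
    - [-0.75,5.0,-11.5]
    - [-0.75,5.0,-11.5]
    - [-0.75,5.0,-11.5]
  grip: [0.8,0.8,0.8,0.8,0.8,0.8,0.8,0.35,0.35,0.35,0.35,0.35,0.35,0.35]
  newtons: 10

```text
time: 7.25
position: [0.552, -0.213, 0.0461]
tool_rot: [0.629, 0.717, 0.196, -0.228]
ft_force: [-3.2, -1.5, 4.4]
grip_width: 0.0409
```

Run:
```python
from h import *
o=robot.get_obs(); print(o['time'],o['position'],o['grip_width'],o['ft_force'])
shot('side','side3');shot('top','top3')
_,_,t=load('top3'); _,_,s=load('side3')
r=lambda im,x,y,w,h,W,H: cv2.resize(im[y:y+h,x:x+w],(W,H),interpolation=cv2.INTER_CUBIC)
cv2.imwrite('pics/c3.png',np.hstack([r(t,290,110,90,110,400,490),r(s,250,180,80,98,400,490)]))
```

```text
7.25 [ 0.55195985 -0.21301406  0.04608715] 0.04091799316109261 [-3.22821926 -1.53483488  4.44578936]
```

View pics/c3.png

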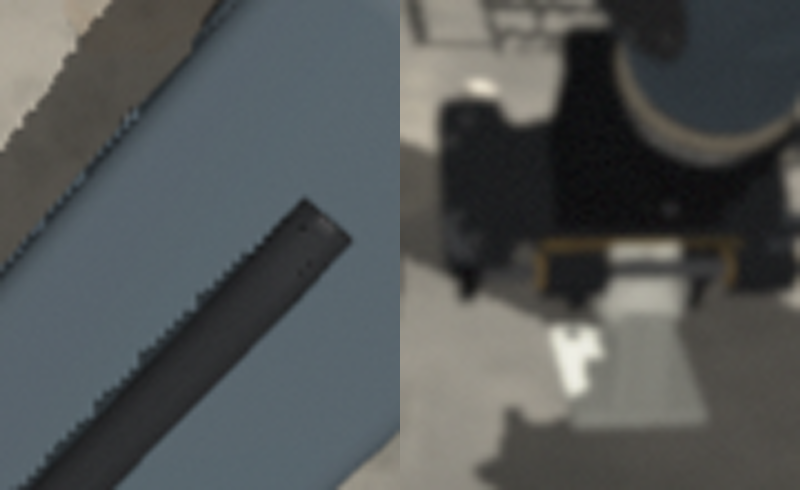

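The side view shows the beaker between the pads at crop (645,280), clamped at a 0.041 opening. I'll lift it straight up.

>>> carry_out:
  dr:
    - [0,0,0]
    - [0,0,0]
    - [0,0,0]
    - [0,0,0]
    - [0,0,0]
    - [0,0,0]
    - [0,0,0]
    - [0,0,0]
    - [0,0,0]
    - [0,0,0]
    - [0,0,0]
  translation:
    - [0,0,1]
    - [0,0,3]
    - [0,0,5]
    - [0,0,7.5]
    - [0,0,10]
    - [0,0,12.5]
    - [0,0,15]
    - [0,0,17.5]
    - [0,0,20]
    - [0,0,20]
    - [0,0,20]
  grip: [0.35,0.35,0.35,0.35,0.35,0.35,0.35,0.35,0.35,0.35,0.35]

```text
time: 8.27
position: [0.5537, -0.2125, 0.2471]
tool_rot: [0.629, 0.718, 0.197, -0.225]
ft_force: [0.0, 0.0, -1.2]
grip_width: 0.0411
```

Run:
```python
from h import *
from scipy.spatial.transform import Rotation as R
o=robot.get_obs(); p=o['position'];print(o['time'],p,o['grip_width'],o['ft_force'],o['q'].round(2))
R0=R.from_quat(o['tool_rot']); M=R0.as_matrix(); j=M[:,1]
T=R.from_euler('z',90,degrees=True)*R.from_rotvec(-np.pi/2*j/np.linalg.norm(j))
v=T.as_rotvec(); print('rotvec',v.round(3))
for s in np.linspace(0,1,6): 
  m=(R.from_rotvec(v*s)*R0).as_matrix(); print(s,m[:,2].round(2),m[:,1].round(2))
tz=(T*R0).as_matrix()[:,2]
pf=np.array([.516,.213,.096])+.019*tz; print('final tcp',pf,'delta cm',(pf-p)*100)
```

```text
8.2667 [ 0.55369815 -0.21246304  0.24706717] 0.041127030369958094 [ 0.00932677  0.04589709 -1.24740582] [-0.75  0.65  1.27  0.37  1.7  -0.93]
rotvec [-1.039 -1.359  1.211]
0.0 [-0.08  0.57 -0.82] [ 0.99  0.13 -0.  ]
0.2 [ 0.05  0.38 -0.92] [0.9  0.39 0.2 ]
0.4 [ 0.23  0.22 -0.95] [0.7  0.64 0.32]
0.6000000000000001 [ 0.45  0.11 -0.89] [0.43 0.84 0.32]
0.8 [ 0.65  0.07 -0.75] [0.14 0.97 0.2 ]
1.0 [ 0.81  0.11 -0.57] [-0.13  0.99 -0.  ]
final tcp [0.53146335 0.21504567 0.08515103] delta cm [ -2.22348012  42.75087092 -16.19161351]
```

>>> carry_out:
  dr:
    - [-0.052,-0.068,0.061]
    - [-0.104,-0.136,0.121]
    - [-0.156,-0.204,0.182]
    - [-0.208,-0.272,0.242]
    - [-0.26,-0.34,0.303]
    - [-0.312,-0.408,0.363]
    - [-0.364,-0.476,0.424]
    - [-0.416,-0.544,0.484]
    - [-0.468,-0.612,0.545]
    - [-0.52,-0.68,0.606]
    - [-0.572,-0.748,0.666]
    - [-0.624,-0.816,0.727]
    - [-0.675,-0.883,0.787]
    - [-0.727,-0.951,0.848]
    - [-0.779,-1.019,0.908]
    - [-0.831,-1.087,0.969]
    - [-0.883,-1.155,1.029]
    - [-0.935,-1.223,1.09]
    - [-0.987,-1.291,1.15]
    - [-1.039,-1.359,1.211]
  translation:
    - [-0.1,2.1,0]
    - [-0.2,4.3,0]
    - [-0.3,6.4,0]
    - [-0.4,8.6,0]
    - [-0.6,10.7,0]
    - [-0.7,12.8,0]
    - [-0.8,15,0]
    - [-0.9,17.1,0]
    - [-1,19.3,0]
    - [-1.1,21.4,0]
    - [-1.2,23.5,0]
    - [-1.3,25.7,0]
    - [-1.4,27.8,0]
    - [-1.6,30,0]
    - [-1.7,32.1,0]
    - [-1.8,34.2,0]
    - [-1.9,36.4,0]
    - [-2,38.5,0]
    - [-2.1,40.7,0]
    - [-2.2,42.8,0]
  grip: [0.35,0.35,0.35,0.35,0.35,0.35,0.35,0.35,0.35,0.35,0.35,0.35,0.35,0.35,0.35,0.35,0.35,0.35,0.35,0.35]

```text
time: 9.93
position: [0.5385, 0.1955, 0.2711]
tool_rot: [0.012, 0.923, 0.064, 0.379]
ft_force: [0.2, -0.4, -0.4]
grip_width: 0.041
```

>>> carry_out:
  dr:
    - [0,0,0]
    - [0,0,0]
    - [0,0,0]
    - [0,0,0]
    - [0,0,0]
    - [0,0,0]
  translation:
    - [0,0,-2]
    - [0,0,-4]
    - [0,0,-6]
    - [0,0,-8]
    - [0,0,-8]
    - [0,0,-8]
  grip: [0.35,0.35,0.35,0.35,0.35,0.35]

```text
time: 10.43
position: [0.5536, 0.1992, 0.2319]
tool_rot: [0.013, 0.934, 0.061, 0.351]
ft_force: [-0.8, 0.1, -0.4]
grip_width: 0.0416
```

Run:
```python
from h import *
from scipy.spatial.transform import Rotation as R
o=robot.get_obs(); p=o['position'];print(o['time'],p,o['grip_width'],o['ft_force'],o['q'].round(2))
M=R.from_quat(o['tool_rot']).as_matrix(); print(M.round(3))
shot('side','side4')
_,_,s=load('side4')
cv2.imwrite('pics/c4.png',cv2.resize(s[95:215,210:350],(700,600),interpolation=cv2.INTER_CUBIC))
g=p-.019*M[:,2]; print('grasp',g, proj('side4',g))
# beaker axis (mouth dir) in tool frame: 55deg from tool z
a=-np.array([0,0,1.]); 
for d in (-.022,.036): print(proj('side4',g-[0,0,d]))
print('delta cm',(np.array([.516,.213,.096])-g)*100)
```

```text
10.4333 [0.55362852 0.1991519  0.23189085] 0.04159992791863468 [-0.83850166  0.14648743 -0.42813639] [ 0.16  0.34  2.07  1.47  0.   -2.85]
[[-0.753 -0.018  0.658]
 [ 0.067  0.992  0.104]
 [-0.655  0.122 -0.746]]
grasp [0.54112316 0.19718095 0.24605882] [289.77027672 107.94416956]
[290.21335755 100.55058841]
[289.05895359 119.81384447]
delta cm [ -2.51231555   1.581905   -15.00588226]
```

View pics/c4.png

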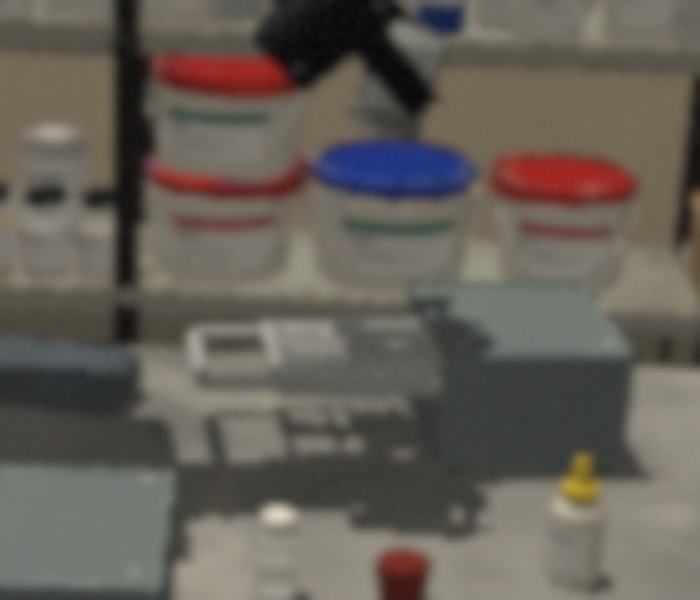

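The wrist jammed at its limits: J5 is at 0 and J6 at -2.85, so this heading isn't reachable. The beaker is still held at crop (400,90). I'll fit a quick kinematic model to the poses I've recorded and choose a reachable heading.

```bash
cat > kin.py <<'E'
import numpy as np
from scipy.spatial.transform import Rotation as R
from scipy.optimize import least_squares
Q=np.array([[.967,.528,1.434,0,1.181,-.178],[.19,.58,1.68,0,.88,.06],[-.51,.38,1.76,0,.99,-.64],[-.79,.79,1.24,.35,1.62,-1.],[-.75,.65,1.27,.37,1.70,-.93],[.16,.34,2.07,1.47,0,-2.85]])
P=np.array([[.2577,.5687,.2217],[.520,.216,.1232],[.478,-.1425,.2049],[.5602,-.26,.1615],[.5537,-.2125,.2471],[.5536,.1992,.2319]])
lo=np.array([-3.08,-.75,.22,-1.43,0,-2.85]);hi=np.array([3.08,2.2,2.44,4.57,2.65,2.85])
z=lambda a:R.from_euler('z',a); y=lambda a:R.from_euler('y',a)
def frames(q):
    A=z(q[0]);B=A*y(q[1]);C=B*y(q[2]);E=C*z(q[3])*y(q[4])*z(q[5]+np.pi/2); return A,B,C,E
def J(q):
    A,B,C,E=[f.as_matrix() for f in frames(q)]
    return np.column_stack([[0,0,1],A[:,1],B[:,2],C[:,2],E[:,2]])
M=np.vstack([J(q) for q in Q]); L=np.linalg.lstsq(M,P.ravel(),rcond=None)[0]
def fk(q): return J(q)@L,frames(q)[3]
def ik(p,r,q0):
    f=lambda q:np.r_[fk(q)[0]-p,.3*(fk(q)[1]*r.inv()).as_rotvec()]
    s=least_squares(f,np.clip(q0,lo+.01,hi-.01),bounds=(lo,hi)); return s.x,np.linalg.norm(s.fun)
E
python3 - <<'E'
from kin import *
from rig import robot
print('L',L.round(3),'res',np.abs(M@L-P.ravel()).max())
o=robot.get_obs(); print(fk(o['q'])[0],o['position'],(fk(o['q'])[1]*R.from_quat(o['tool_rot']).inv()).as_rotvec().round(3))
rng=np.random.default_rng(0)
m=np.array([-.131,.991,0])
R0=R.from_quat([.629,.718,.197,-.225]); j=R0.as_matrix()[:,1]
base=R.from_rotvec(-np.pi/2*j)*R0   # heading -82deg, 35 below
for psi in range(-180,180,20):
    r=z(np.radians(psi))*base; g=np.array([.516,.213,.096]); p=g+.019*r.as_matrix()[:,2]
    sols=[]
    for k in range(25):
        q,e=ik(p,r,rng.uniform(lo,hi)*[.3,1,1,1,1,1])
        if e<.002 and not any(np.allclose(q,s,atol=.05) for s in sols): sols.append(q)
    print(psi,'heading',psi-82,[list(s.round(2)) for s in sols])
E
```

```text
L [0.113 0.115 0.581 0.325 0.266] res 0.017437554278706302
[0.56445689 0.20534266 0.22005309] [0.55338371 0.19920301 0.23219314] [-0. -0. -0.]
-180 heading -262 [[np.float64(-0.19), np.float64(0.76), np.float64(1.97), np.float64(1.03), np.float64(1.14), np.float64(2.0)]]
-160 heading -242 [[np.float64(-0.14), np.float64(0.82), np.float64(1.75), np.float64(0.76), np.float64(1.35), np.float64(2.04)]]
-140 heading -222 [[np.float64(-0.06), np.float64(0.88), np.float64(1.55), np.float64(0.54), np.float64(1.55), np.float64(1.99)]]
-120 heading -202 [[np.float64(0.03), np.float64(0.94), np.float64(1.38), np.float64(0.35), np.float64(1.74), np.float64(1.88)]]
-100 heading -182 [[np.float64(0.12), np.float64(0.98), np.float64(1.25), np.float64(0.14), np.float64(1.86), np.float64(1.71)]]
-80 heading -162 [[np.float64(0.22), np.float64(1.0), np.float64(1.2), np.float64(-0.08), np.float64(1.91), np.float64(1.49)]]
-60 heading -142 [[np.float64(0.31), np.float64(0.99), np.float64(1.22), np.float64(-0.3), np.float64(1.85), np.float64(1.28)]]
-40 heading -122 [[np.float64(0.39), np.float64(0.96), 
[... 201 characters left out ...]
0 heading -82 [[np.float64(0.52), np.float64(0.85), np.float64(1.65), np.float64(-0.91), np.float64(1.3), np.float64(0.96)]]
20 heading -62 [[np.float64(0.55), np.float64(0.79), np.float64(1.86), np.float64(-1.2), np.float64(1.07), np.float64(1.01)]]
40 heading -42 []
60 heading -22 [[np.float64(0.46), np.float64(0.7), np.float64(2.29), np.float64(4.08), np.float64(0.87), np.float64(1.42)]]
80 heading -2 []
100 heading 18 []
120 heading 38 []
140 heading 58 [[np.float64(-0.18), np.float64(0.69), np.float64(2.38), np.float64(1.91), np.float64(0.94), np.float64(1.65)]]
160 heading 78 [[np.float64(-0.22), np.float64(0.71), np.float64(2.19), np.float64(1.41), np.float64(0.98), np.float64(1.86)]]
```

The orientation model matches exactly. With the tool pointing about -y (the plain jaw-axis turn), the place pose is well inside the joint limits: q≈(0.52, 0.85, 1.65, -0.91, 1.3, 0.96). I'll unwind the turn first.

>>> carry_out:
  dr:
    - [0.052,0.068,-0.061]
    - [0.104,0.136,-0.121]
    - [0.156,0.204,-0.182]
    - [0.208,0.272,-0.242]
    - [0.26,0.34,-0.303]
    - [0.312,0.408,-0.363]
    - [0.364,0.476,-0.424]
    - [0.416,0.544,-0.484]
    - [0.468,0.612,-0.545]
    - [0.52,0.68,-0.606]
    - [0.572,0.748,-0.666]
    - [0.624,0.816,-0.727]
    - [0.675,0.883,-0.787]
    - [0.727,0.951,-0.848]
    - [0.779,1.019,-0.908]
    - [0.831,1.087,-0.969]
    - [0.883,1.155,-1.029]
    - [0.935,1.223,-1.09]
    - [0.987,1.291,-1.15]
    - [1.039,1.359,-1.211]
  translation:
    - [0,-1,2]
    - [0,-2,4]
    - [0,-3,6]
    - [0,-4,8]
    - [0,-5,8]
    - [0,-6,8]
    - [0,-7,8]
    - [0,-8,8]
    - [0,-9,8]
    - [0,-10,8]
    - [0,-11,8]
    - [0,-12,8]
    - [0,-13,8]
    - [0,-14,8]
    - [0,-15,8]
    - [0,-16,8]
    - [0,-17,8]
    - [0,-18,8]
    - [0,-19,8]
    - [0,-20,8]
  grip: [0.35,0.35,0.35,0.35,0.35,0.35,0.35,0.35,0.35,0.35,0.35,0.35,0.35,0.35,0.35,0.35,0.35,0.35,0.35,0.35]

```text
time: 12.15
position: [0.5535, -0.0013, 0.3135]
tool_rot: [0.638, 0.671, 0.243, -0.289]
ft_force: [-0.1, -0.2, 0.0]
grip_width: 0.0412
```

```bash
cat > plan.py <<'E'
from kin import *
from rig import robot
o=robot.get_obs(); print(o['time'],o['position'].round(4),o['q'].round(2),o['grip_width'],o['ft_force'].round(2))
Rc=R.from_quat(o['tool_rot']); print(Rc.as_matrix().round(3))
R0=R.from_quat([.629,.718,.197,-.225]); j=R0.as_matrix()[:,1]
Rf=R.from_rotvec(-np.pi/2*j)*R0
tz=Rf.as_matrix()[:,2]; pf=np.array([.516,.213,.096])+.019*tz
v=(Rf*Rc.inv()).as_rotvec(); print('rotvec',v.round(3),'final',pf.round(4),'delta cm',((pf-o['position'])*100).round(2))
q=o['q'].copy()
off=o['position']-fk(q)[0]
for s in np.linspace(0,1,9)[1:]:
    q,e=ik(o['position']+s*(pf+[0,0,.12]-o['position'])-off,R.from_rotvec(v*s)*Rc,q); print(s,q.round(2),round(e,4))
E
python3 plan.py
```

```text
12.15 [ 0.5535 -0.0013  0.3135] [-0.54  0.51  1.45  0.6   1.69 -0.67] 0.04124069839399827 [-0.08 -0.24  0.04]
[[-0.019  0.997 -0.077]
 [ 0.716  0.067  0.695]
 [ 0.698 -0.042 -0.715]]
rotvec [-1.726 -0.203  0.084] final [0.5181 0.1975 0.0852] delta cm [ -3.55  19.89 -22.83]
0.125 [-0.43  0.45  1.49  0.47  1.52 -0.6 ] 0.0
0.25 [-0.31  0.41  1.53  0.31  1.36 -0.47] 0.0
0.375 [-0.16  0.39  1.57  0.12  1.23 -0.29] 0.0
0.5 [-0.01  0.4   1.6  -0.1   1.15 -0.06] 0.0
0.625 [ 0.15  0.43  1.61 -0.35  1.13  0.2 ] 0.0
0.75 [ 0.29  0.5   1.62 -0.57  1.19  0.44] 0.0
0.875 [ 0.41  0.58  1.62 -0.74  1.29  0.64] 0.0
1.0 [ 0.51  0.69  1.6  -0.88  1.43  0.79] 0.0
```

Unwound, and the path ahead is smooth. Next I make the turn to hover about 12 cm above the placing height.

>>> carry_out:
  dr:
    - [-0.096,-0.011,0.005]
    - [-0.192,-0.023,0.009]
    - [-0.288,-0.034,0.014]
    - [-0.384,-0.045,0.019]
    - [-0.479,-0.056,0.023]
    - [-0.575,-0.068,0.028]
    - [-0.671,-0.079,0.033]
    - [-0.767,-0.09,0.037]
    - [-0.863,-0.102,0.042]
    - [-0.959,-0.113,0.047]
    - [-1.055,-0.124,0.051]
    - [-1.151,-0.135,0.056]
    - [-1.247,-0.147,0.061]
    - [-1.342,-0.158,0.065]
    - [-1.438,-0.169,0.07]
    - [-1.534,-0.18,0.075]
    - [-1.63,-0.192,0.079]
    - [-1.726,-0.203,0.084]
    - [-1.726,-0.203,0.084]
    - [-1.726,-0.203,0.084]
  translation:
    - [-0.2,1.1,-0.6]
    - [-0.4,2.2,-1.2]
    - [-0.6,3.3,-1.8]
    - [-0.8,4.4,-2.4]
    - [-1,5.5,-3]
    - [-1.2,6.6,-3.6]
    - [-1.4,7.7,-4.2]
    - [-1.6,8.8,-4.8]
    - [-1.8,9.9,-5.4]
    - [-2,11,-6]
    - [-2.2,12.1,-6.6]
    - [-2.4,13.3,-7.2]
    - [-2.6,14.4,-7.8]
    - [-2.8,15.5,-8.4]
    - [-3,16.6,-9]
    - [-3.2,17.7,-9.6]
    - [-3.4,18.8,-10.2]
    - [-3.55,19.9,-10.8]
    - [-3.55,19.9,-10.8]
    - [-3.55,19.9,-10.8]
  grip: [0.35,0.35,0.35,0.35,0.35,0.35,0.35,0.35,0.35,0.35,0.35,0.35,0.35,0.35,0.35,0.35,0.35,0.35,0.35,0.35]

```text
time: 13.82
position: [0.5172, 0.1995, 0.2034]
tool_rot: [0.581, 0.669, -0.308, 0.348]
ft_force: [0.3, -0.4, -0.4]
grip_width: 0.0413
```

```bash
python3 plan.py | head -6
python3 - <<'E'
from h import *
shot('side','side5')
_,_,s=load('side5')
cv2.imwrite('pics/c5.png',cv2.resize(s[85:215,220:350],(600,600),interpolation=cv2.INTER_CUBIC))
from kin import R
o=robot.get_obs(); M=R.from_quat(o['tool_rot']).as_matrix(); g=o['position']-.019*M[:,2]; print('grasp',g)
f=lambda p:((proj('side5',p)-[220,85])*4.615).round(0)
for d in (.022,0,-.036): print(f(g+[0,0,d]))
print('21mm right at mouth', f(g+[.0235,0,-.036]),f(g+[-.0235,0,-.036]))
E
```

```text
13.8167 [0.5172 0.1995 0.2034] [ 0.58  0.76  1.45 -0.84  1.52  0.75] 0.041275853424519414 [ 0.29 -0.42 -0.39]
[[-0.084  0.991  0.107]
 [ 0.562  0.136 -0.816]
 [-0.823 -0.009 -0.568]]
rotvec [ 0.004 -0.008 -0.004] final [0.5181 0.1975 0.0852] delta cm [  0.09  -0.2  -11.83]
0.125 [ 0.58  0.76  1.45 -0.84  1.52  0.75] 0.0
grasp [0.51581345 0.21419625 0.21583303]
[282. 111.]
[280. 144.]
[277. 197.]
21mm right at mouth [313. 198.] [242. 196.]
```

View pics/c5.png

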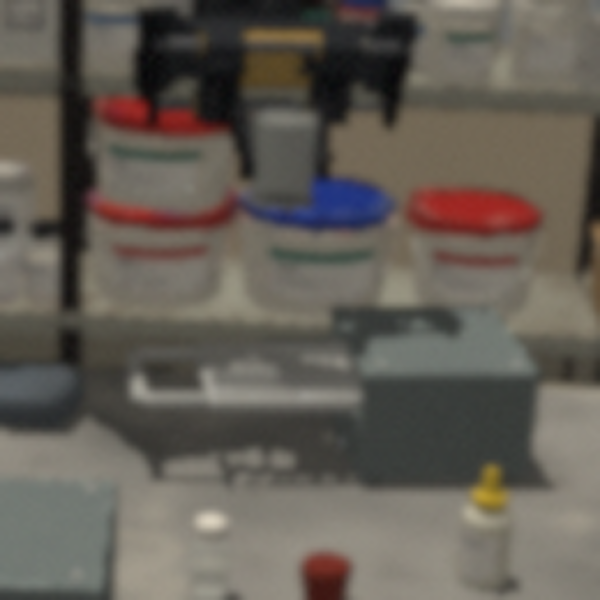

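The beaker hangs upright above the shelf at crop (285,155), base up and mouth down. I'll descend in stages and watch the force.

>>> carry_out:
  dr:
    - [0.004,-0.008,-0.004]
    - [0.004,-0.008,-0.004]
    - [0.004,-0.008,-0.004]
    - [0.004,-0.008,-0.004]
    - [0.004,-0.008,-0.004]
    - [0.004,-0.008,-0.004]
    - [0.004,-0.008,-0.004]
    - [0.004,-0.008,-0.004]
  translation:
    - [0,-0.1,-2]
    - [0,-0.1,-4]
    - [0,-0.1,-6]
    - [0,-0.1,-8]
    - [0,-0.1,-9.5]
    - [0,-0.1,-10.6]
    - [0,-0.1,-10.6]
    - [0,-0.1,-10.6]
  grip: [0.35,0.35,0.35,0.35,0.35,0.35,0.35,0.35]

```text
time: 14.53
position: [0.5183, 0.1973, 0.1]
tool_rot: [0.586, 0.665, -0.304, 0.349]
ft_force: [-0.8, 0.7, -0.3]
grip_width: 0.041
```

>>> carry_out:
  dr:
    - [0,0,0]
    - [0,0,0]
    - [0,0,0]
    - [0,0,0]
    - [0,0,0]
    - [0,0,0]
  translation:
    - [0,0,-0.2]
    - [0,0,-0.4]
    - [0,0,-0.6]
    - [0,0,-0.8]
    - [0,0,-0.8]
    - [0,0,-0.8]
  grip: [0.35,0.35,0.35,0.35,0.35,0.35]

```text
time: 15.03
position: [0.5178, 0.1979, 0.0913]
tool_rot: [0.585, 0.666, -0.304, 0.349]
ft_force: [-0.3, -0.6, -0.7]
grip_width: 0.0413
```

```bash
python3 plan.py | head -5
python3 - <<'E'
from h import *
shot('side','side6')
_,_,s=load('side6')
cv2.imwrite('pics/c6.png',cv2.resize(s[105:205,230:330],(600,600),interpolation=cv2.INTER_CUBIC))
E
```

```text
15.0333 [0.5178 0.1979 0.0913] [ 0.58  0.92  1.48 -0.85  1.39  0.9 ] 0.041347104669808364 [-0.3  -0.63 -0.68]
[[-0.071  0.992  0.109]
 [ 0.566  0.13  -0.814]
 [-0.821  0.004 -0.571]]
rotvec [-0.001  0.004  0.002] final [0.5181 0.1975 0.0852] delta cm [ 0.03 -0.04 -0.62]
```

View pics/c6.png

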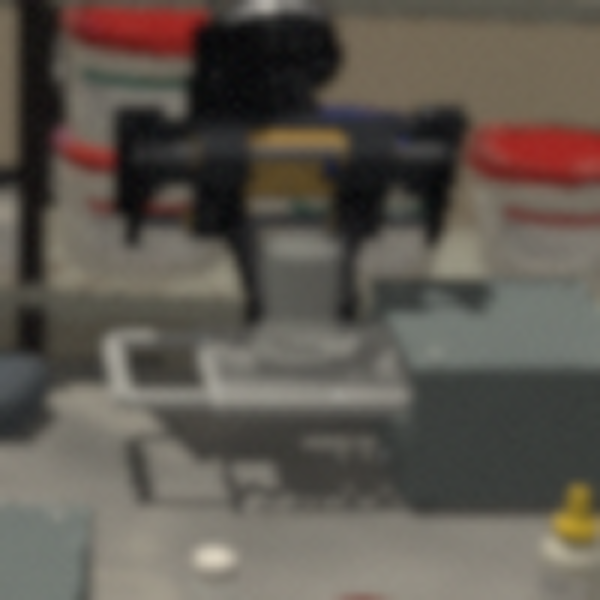

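No contact yet; the beaker sits just above the rods at crop (305,350). I'll go on down in small steps.

>>> carry_out:
  dr:
    - [0,0,0]
    - [0,0,0]
    - [0,0,0]
  translation:
    - [0,0,-0.1]
    - [0,0,-0.2]
    - [0,0,-0.3]
  grip: [0.35,0.35,0.35]

```text
time: 15.33
position: [0.5178, 0.1979, 0.0882]
tool_rot: [0.585, 0.666, -0.304, 0.349]
ft_force: [-0.1, 0.4, -0.6]
grip_width: 0.0411
```

>>> carry_out:
  dr:
    - [0,0,0]
    - [0,0,0]
    - [0,0,0]
  translation:
    - [0,0,-0.1]
    - [0,0,-0.2]
    - [0,0,-0.2]
  grip: [0.35,0.35,0.35]

```text
time: 15.58
position: [0.5177, 0.1978, 0.0861]
tool_rot: [0.585, 0.666, -0.304, 0.349]
ft_force: [0.1, 0.3, -0.6]
grip_width: 0.0415
```

>>> carry_out:
  dr:
    - [0,0,0]
    - [0,0,0]
    - [0,0,0]
  translation:
    - [0,0,-0.1]
    - [0,0,-0.2]
    - [0,0,-0.2]
  grip: [0.35,0.35,0.35]

```text
time: 15.83
position: [0.5179, 0.1978, 0.0847]
tool_rot: [0.585, 0.665, -0.305, 0.35]
ft_force: [-0.9, -0.4, 2.4]
grip_width: 0.0411
```

Contact: fz rose by about 3 N at grasp height 0.0955, as predicted. I'll release and back out along the tool axis.

>>> carry_out:
  dr:
    - [0,0,0]
    - [0,0,0]
    - [0,0,0]
    - [0,0,0]
    - [0,0,0]
    - [0,0,0]
    - [0,0,0]
    - [0,0,0]
    - [0,0,0]
    - [0,0,0]
    - [0,0,0]
    - [0,0,0]
    - [0,0,0]
    - [0,0,0]
    - [0,0,0]
    - [0,0,0]
    - [0,0,0]
    - [0,0,0]
  translation:
    - [0,0,0.05]
    - [0,0,0.05]
    - [0,0,0.05]
    - [0,0,0.05]
    - [0,0,0.05]
    - [0,0,0.05]
    - [-0.05,0.4,0.3]
    - [-0.1,0.8,0.6]
    - [-0.2,1.6,1.1]
    - [-0.3,2.4,1.7]
    - [-0.5,4,2.8]
    - [-0.8,6,4.2]
    - [-1,8,5.6]
    - [-1.3,10,7.5]
    - [-1.3,12,10]
    - [-1.3,13,13]
    - [-1.3,13,13]
    - [-1.3,13,13]
  grip: [0.5,0.52,0.55,0.6,0.64,0.64,0.64,0.64,0.64,0.64,0.64,0.64,0.64,0.64,0.64,0.64,0.64,0.64]

```text
time: 17.33
position: [0.5052, 0.3302, 0.2168]
tool_rot: [0.586, 0.666, -0.301, 0.35]
ft_force: [-0.6, 0.1, 0.4]
grip_width: 0.0559
```

Run:
```python
from h import *
o=robot.get_obs();print(o['time'],o['position'],o['ft_force'],o['joint_velocities'].round(3))
shot('side','side7');shot('top','top7')
_,_,t=load('top7'); _,_,s=load('side7')
r=lambda im,x,y,w,h,W,H: cv2.resize(im[y:y+h,x:x+w],(W,H),interpolation=cv2.INTER_CUBIC)
cv2.imwrite('pics/c7.png',np.hstack([r(t,105,90,90,130,400,578),r(s,230,110,70,101,400,578)]))
print(proj('top7',[.516,.213,.06]),proj('top7',[.516,.213,.118]),proj('side7',[.516,.213,.06]))
```

```text
17.3333 [0.5051661  0.33019493 0.21681049] [-0.5561356   0.13952877  0.43170548] [-0.021  0.039  0.066  0.015 -0.017  0.003]
[155.0382975  174.29579855] [149.23321419 170.71225053] [278.28783159 164.33201955]
```

View pics/c7.png

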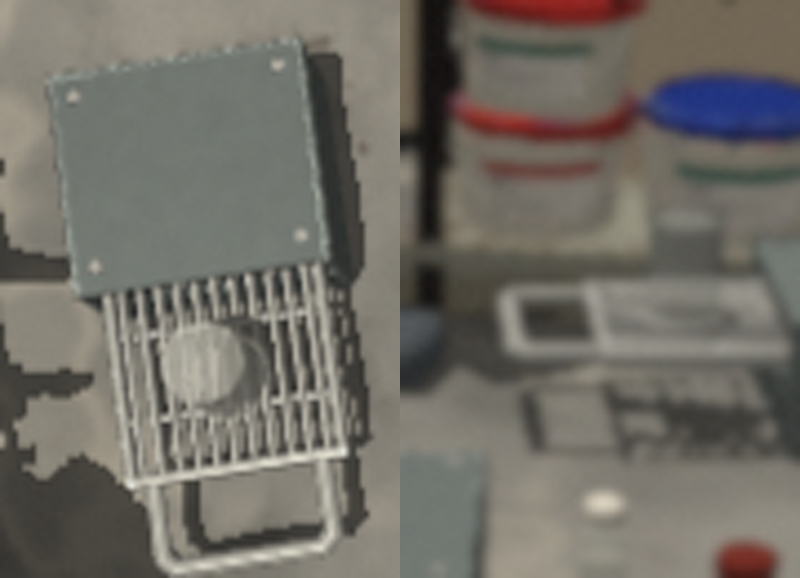

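The beaker stands upright in the middle of the extended shelf: its base disc is at crop (205,362), or top pixel (151,171), against a predicted (149,171). A last numeric check that the shelf and the bystanders haven't moved, then I hand in.

Run:
```python
from h import *
shot('top','top8')
g=lambda f:cv2.cvtColor(load(f)[2],cv2.COLOR_BGR2GRAY)
def m(a,b,x,y,w,h):
    r=cv2.matchTemplate(g(b)[y-5:y+h+5,x-5:x+w+5],g(a)[y:y+h,x:x+w],cv2.TM_CCOEFF_NORMED); _,v,_,l=cv2.minMaxLoc(r); return l[0]-5,l[1]-5,round(v,3)
print('handle',m('top2','top8',130,192,52,30),'beaker',m('top7','top8',138,155,32,34))
for n,b in dict(dropper=(228,112,18,20),stopper=(246,153,18,18),vial=(246,180,16,16)).items(): print(n,m('top0','top8',*b))
print(robot.hand_in())
```

```text
handle (0, 0, 0.716) beaker (0, 0, 1.0)
dropper (0, 0, 0.999)
stopper (0, 0, 1.0)
vial (0, 0, 1.0)
the job is handed in; nothing more can be done
None
```

The job is handed in after about 17 s of robot time. The leftmost station's shelf is out at its stop and held by its catch, and the beaker stands mouth down near the middle of it, released.

- **Shelf:** I pulled it 100 mm by the bar handle. It stayed out after release, and the last top picture shows the handle in the same place. That match was weaker (0.72), probably because the gripper's shadow had changed.
- **Beaker:** I lowered it until it pressed on the shelf with about 3 N, then let go. It stands upright about 4 mm from the aimed point and did not move between the last two pictures. I took the mouth end from the description, because the lip was too blurred to confirm in the pictures.
- **Others:** The dropper bottle, vial and stopper matched their starting pictures with no shift.

My first attempt to turn the beaker in the air ran into wrist joint limits, with J5 at 0 and J6 at -2.85. I undid that turn and set the beaker down with the tool pointing to the robot's right instead. The beaker stayed gripped throughout.

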